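Refit the shoe dryer's dial and hold it pressed

TASK

The dial knob of the shoe dryer has come off and lies on the closet island. Pick it up, turn it so that the flat in its bore matches the flat of the D-shaped shaft on top of the dryer, push it fully onto the shaft and press shaft and knob down against the start spring; finish while still gripping the knob and keeping it pressed fully down. Leave the polish tin, the shoe brush and the spray bottle where they are.

Things in the scene. Friction and masses are not known exactly. Their poses are not given: they have to be found in the camera images.
- knob: Loose grey plastic dial knob, 45 g, bore down. Origin: centre of its underside, z up. Round skirt 44 mm across, 20 mm high; on it a bar grip along x, 14 mm wide in y, from 20 to 40 mm height, x -20 mm to a pointed end at +28 mm (sides parallel to +17): grip it across y, fingertips just above the skirt. D-shaped bore: see knob_bore.
- knob_bore (a point): Centre of the ceiling of the knob's D-shaped blind bore, 16 mm above the knob's origin on its axis; axes as the knob's. Bore open below, 16 mm deep, round of radius 10 mm with a flat 3 mm from the axis on the +x side (under the pointer), mouth flared by 1.5 mm. It slides on the shaft with 1 mm play all round, no snap.
- knob_pointer (a point): Tip of the knob's pointer, 28 mm from the axis along the knob's +x and 30 mm above its underside.
- dryer: Shoe dryer, fixed: grey base 220 (x) by 380 (y) by 80 mm high, origin at the centre of its underside, yaw up to 0.2 rad; two white upright tubes 48 mm thick at (+50, +-145) mm reach 190 mm above the island. The dial shaft stands on its top at (-50, 0) mm, in the middle of a flat black disc with white ticks.
- shaft_tip (a point): Centre of the tip of the upright steel D-shaft, 24 mm above the dryer's top when not pressed; z up, +x points square out of the shaft's flat. Radius 9 mm, flat 2 mm from the axis, end chamfered 1.5 mm. The knob fits only with its pointer on the flat's side (0.2 rad play). Fully on, the tip touches the bore's ceiling, the skirt 8 mm above the dryer's top (3 mm when pressed).
- shaft (a joint): How far the shaft is pressed down, m: 0 at rest, 0.005 at the stop. A spring pushes it back up: 3 N at first, 8 N at the stop.
- dial_seat (a joint): Angle of the shaft about its upright axis relative to the dryer, rad, between -0.8 and 0.8; 0: the flat faces the dryer's +x. Stiff (0.2 N m), it stays where it is.
- polish_tin: Bystander: round aluminium polish tin, 60 mm across, 20 mm high, origin at the centre of its underside.
- shoe_brush: Bystander: wooden shoe brush, 60 by 160 by 38 mm, bristles down, long along its y, origin at the centre of its underside.
- spray: Bystander: amber spray bottle, 48 mm across, 140 mm high, origin at the centre of its underside.
Mind the look-alikes: they are no part of the job. Several things have the shape of the knob; the one meant has the colours described above.

How it is judged:
On the way:
1. the knob is lifted clear in the gripper (height (world z) of knob above 0.04 m and contact force between the fingers and knob above 2 N), for 0.2 s.
At the end, for the whole second after the job is handed in: The knob is fully on the shaft (bore ceiling within 2 mm of the tip, axes within 3 mm, tilt under 0.15 rad, pointer on the flat's side), held by the fingers with over 3 N, pressing the shaft with over 3 N and more than 3.5 of its 5 mm down, through the last second (value of joint shaft above 0.0035 m and horizontal distance between knob_bore and shaft_tip below 0.003 m and z of knob_bore in the frame of shaft_tip between -0.003 and 0.002 m and x of knob_pointer in the frame of shaft_tip above 0.02 m and angle between knob's own z axis and vertical below 0.15 rad and contact force between knob and shaft above 3 N and contact force between the fingers and knob above 3 N); the arm keeps its last pose, push and grip.
It fails at once if a bystander is moved by more than 30 mm (distance of any of polish_tin, shoe_brush, spray from where it was at the start of the episode above 0.03 m).
It also fails if it takes over 40 s, if anything falls off the work surface, if the arm or the gripper's body presses on something with over 40 N, if the wrist force passes 120 N, or if a joint passes its speed limit or range.

ROBOT

A 6-joint arm with a two-finger parallel gripper is mounted at the origin on the work surface. World frame = base frame: x ahead of the robot, y to its left, z up, the work surface at z = 0. Lengths are in m, angles in rad, forces in N, time in s.
With the tool pointing down it reaches from about 0.25 to 0.775 m from the base axis. Payload 4 kg.
Tool frame: the origin (TCP) lies at the very end of the fingers, on their centre line; the grasp point (between the pads) lies 19 mm behind it (tcp_to_grasp is the distance from the TCP to the grasp point, in m); z points along the fingers, y is the line along which they close (so a half turn about z gives the same grasp; the last joint's range is limited). The gripper opens to 94 mm and grips with 3 to 60 N. Pads are 16 mm wide; open, the fingers measure 119 mm over their backs; the gripper's body (75 mm by 177 mm) begins 78 mm behind the grasp point.
Start: joints at [-1.368, 0.087, 1.371, -0, 1.684, -0.103], TCP at [0.166, -0.525, 0.206] pointing down, gripper open.
Joint ranges: [-3.1, 3.1], [-0.76, 2.03], [0.27, 2.55], [-1.08, 4.22], [0.17, 2.65], [-2.57, 2.57]. Speed limits (rad/s): [2.79, 2.79, 3.14, 3.14, 3.14, 3.14].

INTERFACE

Orientations are given as [roll, pitch, yaw] about the fixed x, y, z axes, in that order (R = Rz(yaw) Ry(pitch) Rx(roll)).
In Python, from bench import * gives the robot as it stands.
- The arm moves only by the shell command python3 -m creep 'ROWS'. ROWS is rows parted by semicolons, their numbers by spaces, 1 to 20 of them, each of 5 numbers: the finger opening in m, then dx, dy, dz in m, then a turn about the tool's z in rad; each row shifts and turns the commanded pose from where the row before left it, along the tool's axes as they then stand; what a row does not reach is not made up. A row lasts 1/12 s, in which the tool goes at most 0.0417 m and 0.125 rad, less where a joint would pass 70% of its speed; a pose out of reach is approached as far as the arm can. The fingers move at their own pace and stop on an object; the grip force is fixed at half the most. Time passes only in rows, so rows that do not move let the fingers close. It prints the time, the measured TCP pose, the force, the opening and the grip force at its end.
- get_obs(): the state, without advancing time (a new reading comes with each control period).
- snapshot(name): name is "scene" or "top" or "wrist"; returns a dict with "color" (384x512x3 uint8, blue, green, red), "fx", "fy", "cx", "cy" (pixels), "k1" (the pictures are not rectified: a ray, as slopes to the right and down, at radius r is drawn at 1 + k1 r^2 times it, then the intrinsics apply), "extrinsics" (4x4, takes a point from world to camera coordinates). Camera axes: x right, y down, z forward; pixel columns grow to the right and rows downward; lengths in m; the calibration is good to about 2 mm. A picture is of the moment at which its call begins. There is no depth.
- close_job(): hands the job in; it is judged then, once.
The state is a dict: "time": time; "joint_positions": joint angles; "qvel": joint speeds; "joint_torque": joint torques, N m; "tool_pos": TCP position; "ee_rot": TCP orientation; "wrist_force": force on the tool from outside, world axes, zero at the start; "wrist_torque": the same for the moment, N m; "width": finger opening in m; "finger_force": force on a finger pad.
Only numpy, scipy, OpenCV 4.12 (cv2) and the standard library are available. Lean on these libraries where they do the work, as an engineer would, in place of code of your own. Each camera call takes 0.05 s, during which the arm holds its last target. There are 200 camera calls.

## Working session

There is one attempt and no reset: what is moved stays moved. The work goes in short steps, Python scripts to look and compute and a shell command to move; the robot and the scene stay as the last step left them, time stands still between calls to the robot, and variables do not carry over. Pictures are saved under pics/ and viewed, at most 10 in all, crops included, and the job is handed in when it is done.

```bash
mkdir -p pics; ls; python3 - <<'E'
from bench import *
import cv2,numpy as np
o=get_obs();print(o['time'],o['tool_pos'],o['ee_rot'],o['width'])
for n in("top","scene"):
    s=snapshot(n);cv2.imwrite(f'pics/{n}0.png',s['color']);print(n,s['fx'],s['fy'],s['cx'],s['cy'],s['k1'],np.round(s['extrinsics'],3).tolist())
E
```

```text
pics
0.0 [ 0.16547132 -0.52393818  0.2042906 ] [-3.13938091e+00 -2.31873149e-04  3.05809803e-01] 0.09394407061579528
top 386.94730498154166 386.94730498154166 254.8997431792907 185.72434200623326 -0.06101579693721323 [[-0.006, -1.0, 0.005, 0.057], [-0.981, 0.005, -0.192, 0.533], [0.192, -0.006, -0.981, 1.211], [0.0, 0.0, 0.0, 1.0]]
scene 427.8889902384642 427.8889902384642 252.2775735476569 184.89433428515767 -0.10828923360178119 [[0.646, 0.764, 0.007, -0.401], [0.436, -0.361, -0.824, -0.137], [-0.627, 0.535, -0.566, 1.516], [0.0, 0.0, 0.0, 1.0]]
```

View pics/top0.png

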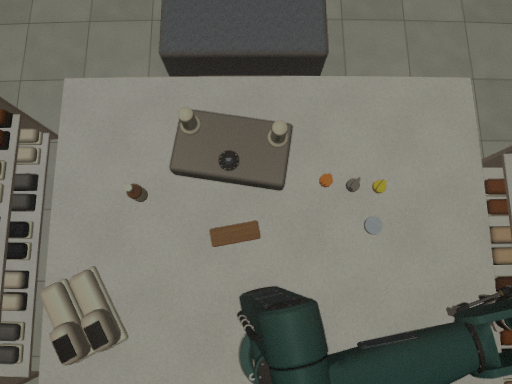

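View pics/scene0.png

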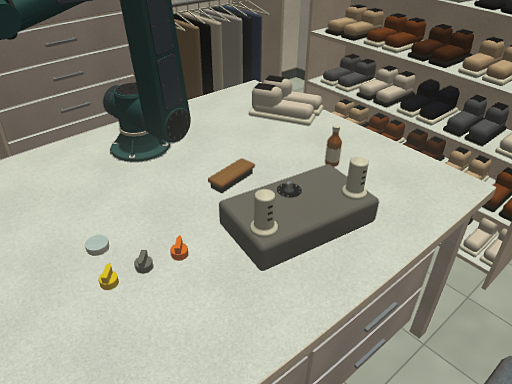

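The top view shows the grey knob at about (353,185), between the orange one (326,180) and the yellow one (380,186). The tin is at (373,225), the brush at (235,234) and the dial disc at (229,160).

```bash
cat >h.py <<'E'
from bench import *
import cv2,numpy as np
def K(s): return np.array([[s['fx'],0,s['cx']],[0,s['fy'],s['cy']],[0,0,1.]]),np.array([s['k1'],0,0,0,0.])
def ray(s,uv,z):
    k,d=K(s);E=np.array(s['extrinsics']);R,t=E[:3,:3],E[:3,3]
    p=cv2.undistortPoints(np.array(uv,float).reshape(-1,1,2),k,d).reshape(-1,2)
    c=-R.T@t;r=np.c_[p,np.ones(len(p))]@R
    return c+r*((z-c[2])/r[:,2])[:,None]
def proj(s,P):
    k,d=K(s);E=np.array(s['extrinsics'])
    return cv2.projectPoints(np.array(P,float).reshape(-1,3),cv2.Rodrigues(E[:3,:3])[0],E[:3,3],k,d)[0].reshape(-1,2)
def tool(P):
    "tool-axis offsets from the TCP to world points P"
    from scipy.spatial.transform import Rotation as R
    o=get_obs();return R.from_euler('xyz',o['ee_rot']).inv().apply(np.array(P)-o['tool_pos'])
E
python3 - <<'E'
from h import *
s=snapshot("top");im=s['color']
print('knob',ray(s,[353,186],.01),'ptr',ray(s,[359,179.5],.03))
print('dial',ray(s,[229,160],.08))
a=cv2.resize(im[165:205,320:400],None,fx=5,fy=5,interpolation=cv2.INTER_CUBIC)
b=cv2.resize(im[140:180,190:270],None,fx=5,fy=5,interpolation=cv2.INTER_CUBIC)
s=snapshot("scene");im=s['color']
c=cv2.resize(im[235:285,90:190],None,fx=4,fy=4,interpolation=cv2.INTER_CUBIC)
d=cv2.resize(im[165:215,240:340],None,fx=4,fy=4,interpolation=cv2.INTER_CUBIC)
cv2.imwrite('pics/z1.png',np.vstack([np.hstack([a,b]),np.hstack([c,d])]))
E
```

```text
knob [[ 0.53880491 -0.27840636  0.01      ]] ptr [[ 0.55701638 -0.29460579  0.03      ]]
dial [[0.61267125 0.1378148  0.08      ]]
```

View pics/z1.png

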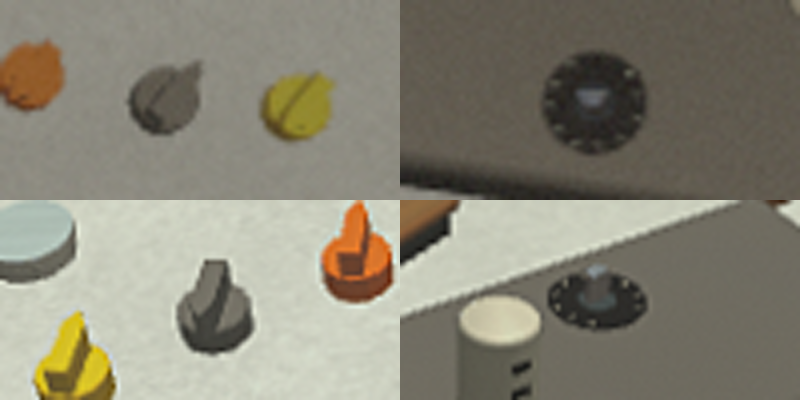

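The crops confirm the grey knob's pointer aims up and to the right, at a world yaw of about -0.75. The shaft's flat faces roughly image-up, which is world +x. I'll move over the knob and turn the tool.

```bash
python3 -m creep '.06 .0357 -.0097 0 0;.06 .0357 -.0097 0 0;.06 .0357 -.0097 0 0;.06 .0357 -.0097 0 0;.06 .0357 -.0097 0 0;.06 .0357 -.0097 0 0;.06 .0357 -.0097 0 0;.06 .0357 -.0097 0 0;.06 .0357 -.0097 0 0;.06 .0357 -.0097 0 0;.06 .0357 -.0097 0 0;.06 .0357 -.0097 0 0;.06 0 0 0 .125;.06 0 0 0 .125;.06 0 0 0 .125;.06 0 0 0 .125;.06 0 0 0 .125;.06 0 0 0 .125;.06 0 0 0 .125;.06 0 0 0 .125'
python3 - <<'E'
from h import *
s=snapshot("wrist");cv2.imwrite('pics/w1.png',s['color'])
o=get_obs();print(o['tool_pos'],o['ee_rot'],o['joint_positions'],np.round(s['extrinsics'],3).tolist(),proj(s,[[.5388,-.2784,.02]]))
E
```

```text
time: 1.87
tool_pos: [0.5389, -0.2844, 0.205]
ee_rot: [3.141, 0.001, -0.7]
wrist_force: [0.4, -0.3, 0.2]
width: 0.0599
finger_force: 0.0
[ 0.53892335 -0.28447652  0.20505978] [ 3.14131586e+00  6.69746432e-04 -7.04216503e-01] [-5.78589526e-01  2.20886623e-01  1.21978601e+00 -1.92341009e-04
  1.70161917e+00  1.69639819e+00] [[-0.644, -0.765, -0.0, 0.13], [-0.742, 0.625, 0.241, 0.554], [-0.184, 0.155, -0.971, 0.531], [0.0, 0.0, 0.0, 1.0]] [[253.24790257 179.58542579]]
```

View pics/w1.png

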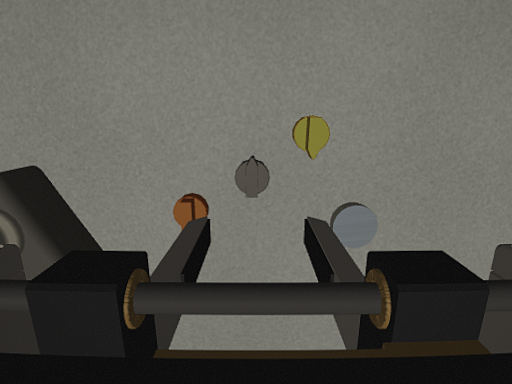

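The wrist view shows the grey knob at (252,178), pointer up with its tip at about (252,156) and the bar's tail at about (252,197). I'll measure it by mask.

```bash
python3 - <<'E'
from h import *
s=snapshot("wrist");im=s['color']
g=cv2.GaussianBlur(cv2.cvtColor(im,cv2.COLOR_BGR2GRAY),(3,3),0)
roi=g[140:215,220:285];t,m=cv2.threshold(roi,0,255,cv2.THRESH_BINARY_INV+cv2.THRESH_OTSU)
c=max(cv2.findContours(m,cv2.RETR_EXTERNAL,cv2.CHAIN_APPROX_NONE)[0],key=cv2.contourArea)[:,0]+[220,140]
print(t,len(c),c.min(0),c.max(0))
L,R=c[:,0].min(),c[:,0].max()
print('left/right rows',c[c[:,0]==L][:,1].mean(),c[c[:,0]==R][:,1].mean())
tip=c[c[:,1]==c[:,1].min()].mean(0);tail=c[c[:,1]==c[:,1].max()].mean(0);print(tip,tail)
row=c[c[:,0]==L][:,1].mean()
cs=ray(s,[[L,row],[R+.0,row]],.015);print('skirt centre',cs.mean(0),np.linalg.norm(cs[0]-cs[1]))
p=ray(s,[tip,tail],.038);print(p,'len',np.linalg.norm(p[0]-p[1]),'yaw',np.arctan2(*(p[0]-p[1])[1::-1]))
cen=p.mean(0)+(p[1]-p[0])/12;print(cen)
cv2.imwrite('pics/z2.png',cv2.resize(im[140:215,210:295],None,fx=7,fy=7,interpolation=cv2.INTER_CUBIC))
E
```

```text
99.0 108 [234 155] [269 197]
left/right rows 177.0 177.0
[252. 155.] [251. 197.]
skirt centre [ 0.54198533 -0.27825497  0.015     ] 0.04398267932022122
[[ 0.56441865 -0.29877038  0.038     ]
 [ 0.52698975 -0.26516499  0.038     ]] len 0.05030153660037878 yaw -0.7316236926052349
[ 0.54258512 -0.27916724  0.038     ]
```

View pics/z2.png

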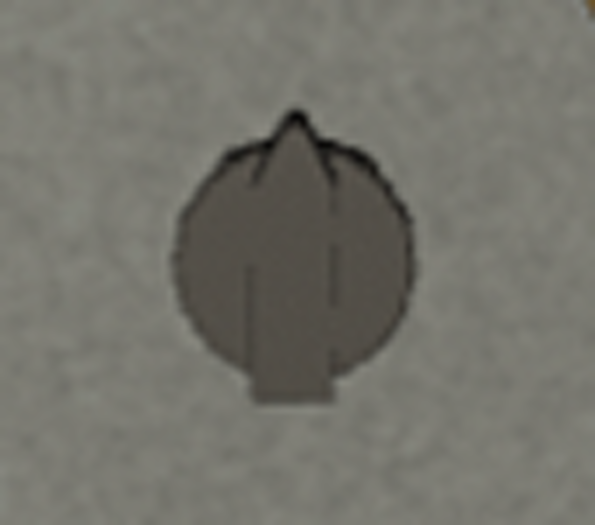

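Up close, the bar is within about 0.01 rad of the tool's x axis, and the knob is centred at about (0.542,-0.279). I'll centre over it, descend and grip.

```bash
python3 -m creep '.05 -.0012 -.0066 .02 .01;.05 0 0 .036 0;.05 0 0 .036 0;.05 0 0 .036 0;.05 0 0 .036 0;.05 0 0 .018 0;.05 0 0 0 0;0 0 0 0 0;0 0 0 0 0;0 0 0 0 0;0 0 0 0 0;0 0 0 0 0;0 0 0 0 0'
```

```text
time: 3.05
tool_pos: [0.543, -0.2791, 0.0249]
ee_rot: [-3.141, -0.002, -0.704]
wrist_force: [-0.8, 0.1, 10.2]
width: 0.0138
finger_force: 30.4
```

```bash
python3 -m creep '0 0 0 -.02 0;0 0 0 -.036 0;0 0 0 -.036 0;0 0 0 -.036 0;0 0 0 -.036 0;0 0 0 -.026 -.1;0 0 0 0 -.12;0 0 0 0 -.12;0 0 0 0 -.12;0 0 0 0 -.12;0 0 0 0 -.12;0 0 0 0 0'
python3 -m creep '0 .0064 -.0379 0 0;0 .0064 -.0379 0 0;0 .0064 -.0379 0 0;0 .0064 -.0379 0 0;0 .0064 -.0379 0 0;0 .0064 -.0379 0 0;0 .0064 -.0379 0 0;0 .0064 -.0379 0 0;0 .0064 -.0379 0 0;0 .0064 -.0379 0 0;0 .0064 -.0379 0 0;0 0 0 0 0'
python3 - <<'E'
from h import *
s=snapshot("wrist");cv2.imwrite('pics/w2.png',s['color'])
o=get_obs();print(o['tool_pos'],o['ee_rot'],proj(s,[[.6127,.1378,.08],[.6127,.1378,.104]]))
E
```

```text
time: 4.05
tool_pos: [0.5423, -0.2786, 0.2138]
ee_rot: [3.141, -0.0, -0.002]
wrist_force: [0.0, -0.4, -0.6]
width: 0.0134
finger_force: 30.0
time: 5.05
tool_pos: [0.6143, 0.1451, 0.2129]
ee_rot: [-3.138, 0.0, 0.001]
wrist_force: [-0.4, -0.8, -0.5]
width: 0.0137
finger_force: 30.0
[0.61427185 0.14159598 0.21300026] [-3.14110402e+00  5.57192948e-04 -1.31275401e-03] [[263.93480153 187.17661933]
 [264.39820396 192.58060325]]
```

View pics/w2.png

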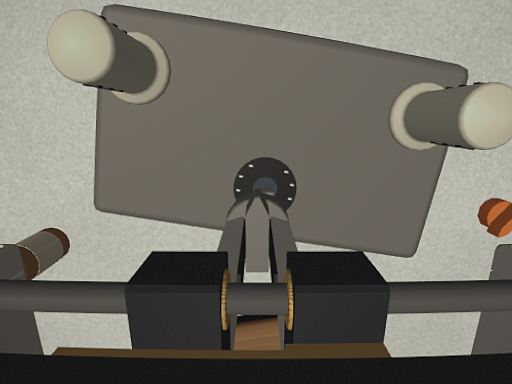

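The wrist view shows the held knob's pointer hiding part of the dial, with the shaft tip at about (264,190). I'll back off 60 mm for a clear view of the shaft's flat.

```bash
python3 -m creep '0 -.03 0 0 0;0 -.03 0 0 0;0 0 0 0 0;0 0 0 0 0'
python3 - <<'E'
from h import *
s=snapshot("wrist");im=s['color']
o=get_obs();print(o['tool_pos'],o['ee_rot'])
u,v=proj(s,[[.6127,.1378,.1]])[0].astype(int);print(u,v)
a=cv2.resize(im[v-40:v+40,u-40:u+40],None,fx=7,fy=7,interpolation=cv2.INTER_CUBIC)
a=cv2.convertScaleAbs(a,alpha=1.8)
cv2.imwrite('pics/z3.png',a)
E
```

```text
time: 5.43
tool_pos: [0.5537, 0.1372, 0.2139]
ee_rot: [3.141, -0.001, -0.007]
wrist_force: [0.1, 0.4, 0.4]
width: 0.0136
finger_force: 30.0
[0.55476764 0.1371506  0.21418415] [ 3.14121966e+00 -1.91567590e-03 -6.65471781e-03]
255 130
```

View pics/z3.png

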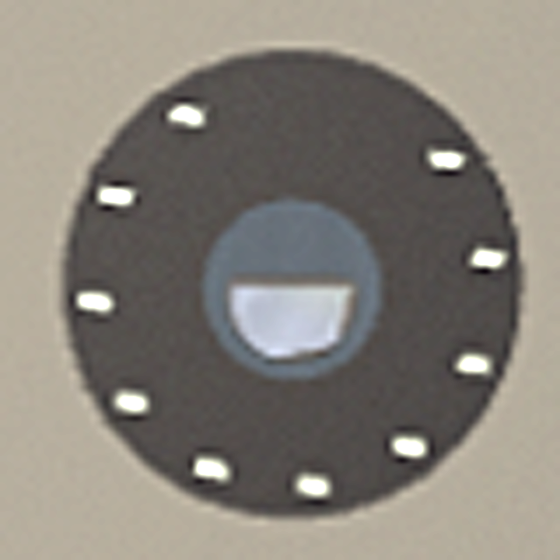

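The crop shows the shaft's flat as a horizontal chord from (228,283) to (355,284), facing image-up (tool +x). So the shaft yaw nearly matches the tool's. Next I'll compute the axis from the disc outline, the tip and the knob's place in the hand.

```bash
python3 - <<'E'
from h import *
s=snapshot("wrist");im=s['color'];g=cv2.cvtColor(im,cv2.COLOR_BGR2GRAY)
f=lambda p:(np.array(p)+.5)/7-.5+[215,90]
P=ray(s,f([[62,283],[522,283],[292,48],[292,518]]),.08);print(P,'disc c',P[:2].mean(0),P[2:].mean(0))
T=ray(s,f([[228,284],[355,285],[291,284],[280,358]]),.104);print(T)
d=T[0]-T[1];print('chord',np.linalg.norm(d),'yaw',np.arctan2(-d[0],d[1]))
# automatic disc fit
roi=cv2.GaussianBlur(g[85:175,210:310],(3,3),0);_,m=cv2.threshold(roi,0,255,cv2.THRESH_BINARY_INV+cv2.THRESH_OTSU)
c=max(cv2.findContours(m,cv2.RETR_EXTERNAL,cv2.CHAIN_APPROX_NONE)[0],key=cv2.contourArea)[:,0]+[210,85]
w=ray(s,c,.08)[:,:2].astype(np.float32);print('fit',cv2.minEnclosingCircle(w),w.mean(0))
o=get_obs();print(o['tool_pos'],o['ee_rot'])
for x in(.02,.028): print(proj(s,[o['tool_pos']+[x,0,.007]]))
t=snapshot("top");print(ray(t,[[229,160]],.08))
v=proj(s,[o['tool_pos']+[.02,0,0]])[0].astype(int);print(v)
cv2.imwrite('pics/z4.png',cv2.convertScaleAbs(cv2.resize(im[v[1]-60:v[1]+80,v[0]-70:v[0]+70],None,fx=4,fy=4,interpolation=cv2.INTER_CUBIC),alpha=1.8))
E
```

```text
[[0.61365627 0.17098331 0.08      ]
 [0.61322188 0.10338934 0.08      ]
 [0.64658415 0.13696087 0.08      ]
 [0.57864616 0.13742346 0.08      ]] disc c [0.61343907 0.13718633 0.08      ] [0.61261516 0.13719217 0.08      ]
[[0.6141349  0.14581963 0.104     ]
 [0.61389083 0.12859986 0.104     ]
 [0.61407759 0.13727753 0.104     ]
 [0.60414932 0.13884929 0.104     ]]
chord 0.017221503840779202 yaw -0.014172688722869862
fit ((0.6113157272338867, 0.13703115284442902), 0.03393648937344551) [0.6118765  0.13702585]
[0.55537355 0.13723829 0.21419813] [ 3.14136362e+00 -2.09997172e-03 -6.52205588e-03]
[[256.24055972 203.17133417]]
[[256.14714479 190.10799817]]
[[0.61267125 0.1378148  0.08      ]]
[256 200]
```

View pics/z4.png

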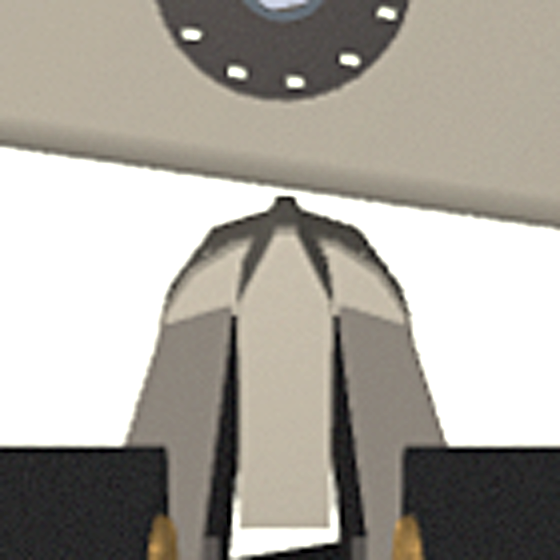

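The held knob sits square in the fingers, with its pointer tip at about (257,198) on the top edge and (257,189) on the lower edge.

```bash
python3 - <<'E'
from h import *
s=snapshot("wrist");o=get_obs();t=o['tool_pos'];print(t,o['ee_rot'])
a=ray(s,[[257.1,188.9]],t[2]-.003)-t;b=ray(s,[[257.1,197.6]],t[2]+.017)-t;print(a,b)
c=ray(s,[[186+287/4-.4,140+527/4-.4]],t[2]+.017)-t;print('tail top',c)
print(tool([[.612,.1372,t[2]]]))
E
```

```text
[0.55564286 0.13746229 0.2138968 ] [ 3.14144391e+00 -1.35355682e-03 -5.97194401e-03]
[[ 0.02689781 -0.00060357 -0.003     ]] [[ 0.0265618  -0.00058566  0.017     ]]
tail top [[-0.01901074 -0.00047013  0.017     ]]
[[ 5.63576471e-02 -7.42885218e-05  7.62722754e-05]]
```

```bash
python3 -m creep '0 .028 0 0 0;0 .0283 0 0 .005;0 0 0 .03 0;0 0 0 .03 0;0 0 0 .017 0;0 0 0 0 0;0 0 0 0 0'
python3 - <<'E'
from h import *
o=get_obs();print(o['tool_pos'],o['ee_rot'],o['wrist_force'])
E
```

```text
time: 6.22
tool_pos: [0.6109, 0.1375, 0.1352]
ee_rot: [3.141, 0.003, -0.01]
wrist_force: [0.1, 0.1, 0.1]
width: 0.0136
finger_force: 30.0
[0.61089808 0.13748601 0.13519252] [ 3.14103584e+00  2.53507048e-03 -1.00583740e-02] [0.13226915 0.08858607 0.11716687]
```

```bash
python3 -m creep '0 .0006 0 .003 0;0 0 0 .003 0;0 0 0 .003 0;0 0 0 0 0'; python3 -m creep '0 0 0 .003 0;0 0 0 .003 0;0 0 0 0 0'
```

```text
time: 6.55
tool_pos: [0.6117, 0.1379, 0.128]
ee_rot: [-3.142, -0.001, -0.009]
wrist_force: [-0.8, 0.2, -0.6]
width: 0.0139
finger_force: 30.0
time: 6.8
tool_pos: [0.6116, 0.1379, 0.121]
ee_rot: [3.141, -0.001, -0.009]
wrist_force: [2.1, -0.4, -1.0]
width: 0.0135
finger_force: 30.0
```

It has slid on about 5 mm with only a light +x side force, so I'll ease +x and carry on.

```bash
python3 -m creep '0 .0004 0 .003 0;0 0 0 .003 0;0 0 0 0 0'; python3 -m creep '0 0 0 .002 0;0 0 0 .002 0;0 0 0 0 0'
```

```text
time: 7.05
tool_pos: [0.6117, 0.1378, 0.1146]
ee_rot: [3.141, 0.001, -0.009]
wrist_force: [0.5, -0.2, -1.1]
width: 0.0139
finger_force: 30.0
time: 7.3
tool_pos: [0.6118, 0.1379, 0.1118]
ee_rot: [-3.142, -0.0, -0.009]
wrist_force: [-0.3, -0.1, 3.5]
width: 0.0136
finger_force: 30.0
```

```bash
python3 -m creep '0 0 0 .002 0;0 0 0 .002 0;0 0 0 0 0'; python3 -m creep '0 0 0 .0015 0;0 0 0 .0015 0;0 0 0 0 0;0 0 0 0 0'
```

```text
time: 7.55
tool_pos: [0.6119, 0.1379, 0.1084]
ee_rot: [-3.142, -0.001, -0.009]
wrist_force: [-2.1, -0.4, 6.4]
width: 0.0138
finger_force: 30.0
time: 7.88
tool_pos: [0.612, 0.138, 0.1076]
ee_rot: [-3.141, -0.002, -0.009]
wrist_force: [-4.3, -1.1, 12.1]
width: 0.014
finger_force: 30.0
```

```bash
python3 -m creep '0 -.0004 0 .0005 0;0 0 0 0 0;0 0 0 0 0;0 0 0 0 0'; python3 - <<'E'
from h import *
s=snapshot("scene");im=s['color']
u,v=proj(s,[[.612,.1375,.1]])[0].astype(int)
cv2.imwrite('pics/z5.png',cv2.resize(im[v-45:v+40,u-60:u+60],None,fx=6,fy=6,interpolation=cv2.INTER_CUBIC))
E
```

```text
time: 8.22
tool_pos: [0.612, 0.1379, 0.1077]
ee_rot: [-3.141, -0.003, -0.009]
wrist_force: [-4.1, -0.3, 12.3]
width: 0.014
finger_force: 30.0
```

View pics/z5.png

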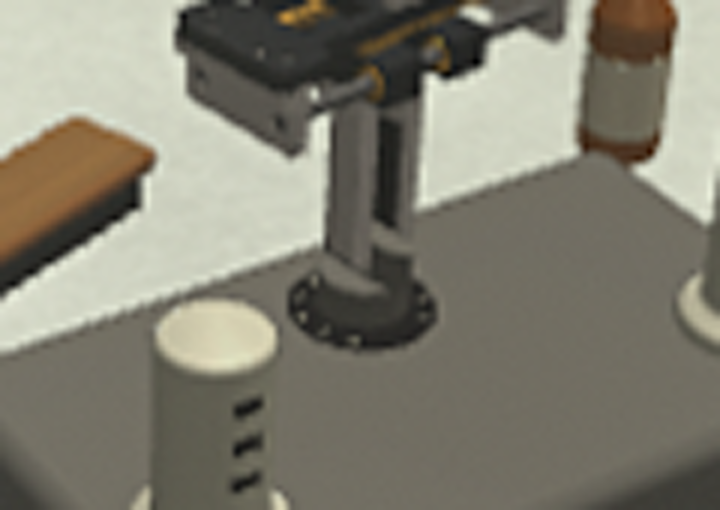

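The scene crop shows the knob's skirt almost down on the black disc around (365,300), upright and still gripped. The 12 N push is above the spring's 8 N at the stop, so I'm handing in.

```bash
python3 -c "from bench import *;print(close_job())"
```

```text
the job is handed in; nothing more can be done
None
```

I handed the job in with the grey knob fully on the D-shaft and still gripped at 30 N, pushing down with about 12 N (the spring gives 8 N at its stop); no verdict came back.

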